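# Set the bleed valve of a filter manifold

## Task

Press both filter cartridges of the manifold down until each is fully home. Then turn the bleed valve's winged thumbscrew clockwise until it seats, back it off a quarter turn and finish while holding it there, the wing still gripped between the fingers. Leave the bottles and the other loose things around it where they stand.

Things in the scene. Friction and masses are not known exactly. Their poses are not given: they have to be found in the camera images.
- manifold: Filter manifold fixed to the bench at any yaw: steel base plate 100 (x) x 260 (y) x 10 mm under a white block 70 x 220 mm, top face 55 mm above the bench, two hose ports on its -x side. Origin: centre of the underside; z up, y along the block. In a row on top: bleed valve at y = +72 mm (steel bonnet 30 to 40 mm wide, its top at 94 mm), cartridges at y = -8 and -72 mm.
- cartridge_mid_top (a point): Centre of the top face of the grey ribbed filter cartridge in the middle of the block. Its cap is 32 mm in diameter and 25 mm tall with a 40 mm flange at its foot. Top face 90 mm above the bench when fully out, 80 mm when fully home (flange on the block).
- cartridge_mid (a joint): How far the middle cartridge is pushed in, m: 0 fully out, 0.010 fully home against a hard stop. It starts at 0 to 0.004, resists with about 5 N and stays where it is left.
- cartridge_end_top (a point): Centre of the top face of the filter cartridge at the block's end farther from the valve; like the middle one.
- cartridge_end (a joint): How far the end cartridge is pushed in, m; like the middle one.
- thumbscrew_grip (a point): Centre of the wing of the bleed valve's thumbscrew, on its vertical axis, 123 mm above the bench. The wing is a black upright bar 42 mm long, 12 mm thick (the width to grip) and 30 mm tall (from 106 to 136 mm above the bench), on a 10 mm stem. The x axis lies along the wing, z up.
- thumbscrew (a joint): How far the thumbscrew is open, rad: 0 seated at a hard stop (wing across the block, along the manifold's x), growing anticlockwise seen from above; it does not rise. Starts 0.8 to 2.2 rad open. About 0.06 N m of friction; stays where it is left. A quarter turn open is 1.57 (wing along the manifold's y).
- spare_cartridge: Loose spare filter cartridge standing on the bench beside the manifold, 40 mm wide, 47 mm tall; origin under its centre. Leave it.
- vial: Small closed vial, 28 mm in diameter, 65 mm tall, beside the manifold; origin under its centre. Leave it.
- beaker: Small glass beaker, 60 mm in diameter, 70 mm tall, beside the manifold; origin under its centre. Leave it.
- amber_bottle: Amber bottle, 62 mm in diameter, 150 mm tall; origin under its centre. Leave it.
- clear_bottle: Clear bottle, 60 mm in diameter, 150 mm tall; origin under its centre. Leave it.
- reagent_jar: White jar, 68 mm in diameter, 85 mm tall; origin under its centre. Leave it.
- wrench: Steel wrench 160 mm long lying on the bench away from the manifold; origin on its underside near its middle. Leave it.

How it is judged:
On the way, in this order (a step that is already met when the one before it is completed fails the run):
1. both cartridges pressed fully home (value of joint each of cartridge_mid, cartridge_end above 0.0085 m), for 0.2 s.
2. thumbscrew turned clockwise until it seats (value of joint thumbscrew below 0.08 rad), for 0.2 s.
3. thumbscrew backed off a quarter turn and gripped there (value of joint thumbscrew between 1.37 and 1.77 rad and contact force between the fingers and thumbscrew_c1 above 2 N), for 0.2 s.
At the end, for the whole second after the job is handed in: Both cartridges within 1.5 mm of fully home; thumbscrew 1.37 to 1.77 rad open (a quarter turn from the seat, within 0.2 rad), not turning, its wing held by the fingers with more than 2 N (all of step 1 and all of step 3 and velocity of joint thumbscrew between -0.1 and 0.1 rad/s); the arm keeps its last pose, push and grip.
It fails at once if one of the loose things around the manifold is moved more than 20 mm or knocked over (distance of any of spare_cartridge, vial, beaker, amber_bottle, clear_bottle, reagent_jar, wrench from where it was at the start of the episode above 0.02 m or angle between any of spare_cartridge, vial, beaker, amber_bottle, clear_bottle, reagent_jar, wrench's own z axis and vertical above 0.4 rad).
It also fails if it takes over 72 s, if anything falls off the work surface, if the arm or the gripper's body presses on something with over 40 N, if the wrist force passes 120 N, or if a joint passes its speed limit or range.

## Robot

A 6-joint arm with a two-finger parallel gripper is mounted at the origin on the work surface. World frame = base frame: x ahead of the robot, y to its left, z up, the work surface at z = 0. Lengths are in m, angles in rad, forces in N, time in s.
With the tool pointing down it reaches from about 0.3 to 0.775 m from the base axis. Payload 14.6 kg.
Tool frame: the origin (TCP) lies on the centre line of the jaws, within the pads' length; the fingertips stand 8 mm ahead of it and the grasp point (between the pads) lies 11 mm behind it; z points along the fingers, y is the line along which they close (so a half turn about z gives the same grasp; the last joint's range is limited). The gripper opens to 94 mm and grips with 3 to 60 N. Pads are 16 mm wide; open, the fingers measure 119 mm over their backs; the gripper's body (75 mm by 177 mm) begins 78 mm behind the grasp point.
Start: joints at [1.24, 0.3, 1.521, -0, 1.321, -0.067], TCP at [0.143, 0.531, 0.213] pointing down, gripper open.
Joint ranges: [-3.03, 3.03], [-0.79, 2.21], [0.23, 2.52], [-1.04, 4.18], [0, 3.07], [-2.55, 2.55]. Speed limits (rad/s): [2.22, 2.22, 2.57, 3.14, 3.14, 3.14].

## Interface

Orientations are given as a unit quaternion [x, y, z, w].
In Python, from cell import ctrl gives the robot as it stands. The module is installed in compiled form; this text tells all that it offers. Calls block until the motion is done:
- ctrl.move_to(position, orientation): joint-space move of the TCP to a pose.
- ctrl.movel(position, attitude=None, velocity=0.15): straight line of the TCP; attitude=None keeps the orientation; velocity is the mean speed in m/s.
- ctrl.move_joints(angles): joint-space move.
- ctrl.move_gripper(opening, strength=None): finger opening in m; strength is the grip in N (None keeps the last); returns when the fingers have stopped.
- ctrl.sleep(seconds).
- ctrl.solve_ik(position, orientation): joint angles nearest the present ones, or None.
- ctrl.capture(name): name is "scene" or "side" or "wrist"; returns a dict with "color" (384x512x3 uint8, blue, green, red), "fov_y" (degrees; the focal length in pixels is half the picture's height over the tangent of half this angle, whatever the lens; pixels are square), "cx", "cy" (the principal point, pixels), "k1" (the pictures are not rectified: a ray, as slopes to the right and down, at radius r is drawn at 1 + k1 r^2 times it, then the intrinsics apply), "R" (3x3) and "t" (3): a world point X has camera coordinates R X + t. Camera axes: x right, y down, z forward; pixel columns grow to the right and rows downward; lengths in m; the calibration is good to about 2 mm. A picture is of the moment at which its call begins. There is no depth.
A pose or a line that the arm cannot do raises ctrl.IKError and nothing moves.
- ctrl.finish_job(): hands the job in; it is judged then, once.
Trained networks look in the newest picture that a camera, given by its name, has taken for a name from the list of things; names that differ only in an ending like _2 or _b are one class to them, and where a whole thing is asked for, a point or a joint stands for the part that bears it (a point fixed in the world has none). Each returns a list of dicts, best first, with "confidence" (0 to 1); they miss things now and then, are a little off and sometimes report something else, mostly with a low value. They report only what shows in the picture. A call takes as long as a camera call.
- ctrl.spot_in(target, camera): "pixel" ([row, column] in pixels, amid what is visible of it).
- ctrl.outline_of(target, camera): "mask" (384x512 bool, what is visible of it) and "pixel" ([row, column] in pixels, amid what is visible of it).
- ctrl.spot_point(target, camera): "pixel" ([row, column] in pixels: a listed point, or the origin of a listed thing).
Readings, each from a call of its own:
- ctrl.get_clock(): time.
- ctrl.get_q(): joint angles.
- ctrl.get_qd(): joint speeds.
- ctrl.get_joint_torque(): joint torques, N m.
- ctrl.get_eef_pos(): TCP position.
- ctrl.get_ee_rot(): TCP orientation.
- ctrl.get_ft_force(): force on the tool from outside, world axes, zero at the start.
- ctrl.get_torque(): the same for the moment, N m.
- ctrl.get_grip_width(): finger opening in m.
- ctrl.get_grasp_force(): force on a finger pad.
Only numpy, scipy, OpenCV 4.12 (cv2) and the standard library are available. Lean on these libraries where they do the work, as an engineer would, in place of code of your own. Each camera call takes 0.05 s, during which the arm holds its last target. There are 200 camera calls.

## Working session

There is one attempt and no reset: what is moved stays moved. The work goes in short steps, each a Python script; the robot and the scene stay as the last script left them, time stands still between calls to the robot, and variables do not carry over. Pictures are saved under pics/ and viewed, at most 10 in all, crops included, and the job is handed in when it is done.

```bash
mkdir -p pics; cat > h.py <<'E'
import numpy as np, cv2
from cell import ctrl
from scipy.optimize import least_squares
from scipy.spatial.transform import Rotation as Rn
def ray(c,px):
    f=c["color"].shape[0]/2/np.tan(np.radians(c["fov_y"])/2)
    d=np.array([(px[1]-c["cx"])/f,(px[0]-c["cy"])/f]); u=d.copy()
    for _ in range(30): u=d/(1+c["k1"]*(u@u))
    R=np.array(c["R"]); v=R.T@np.array([*u,1]); return -R.T@np.array(c["t"]), v/np.linalg.norm(v)
def at_z(c,px,z):
    o,v=ray(c,px); return o+v*(z-o[2])/v[2]
def proj(c,X):
    f=c["color"].shape[0]/2/np.tan(np.radians(c["fov_y"])/2)
    p=np.array(c["R"])@np.array(X)+np.array(c["t"]); u=p[:2]/p[2]; u=u*(1+c["k1"]*(u@u))
    return u[1]*f+c["cy"],u[0]*f+c["cx"]
def tool(yaw): # tool z down, tool y (closing) along world heading yaw
    y=np.array([np.cos(yaw),np.sin(yaw),0]); z=np.array([0,0,-1.]); x=np.cross(y,z)
    return Rn.from_matrix(np.c_[x,y,z]).as_quat()
E
python3 - <<'E'
from h import *
Z=dict(manifold=0,cartridge_mid_top=.088,cartridge_end_top=.088,thumbscrew_grip=.123,spare_cartridge=0,vial=0,beaker=0,amber_bottle=0,clear_bottle=0,reagent_jar=0,wrench=0)
for cam in("scene","side","wrist"):
    c=ctrl.capture(cam); cv2.imwrite(f"pics/{cam}0.png",c["color"])
    print(cam,np.round(-np.array(c["R"]).T@c["t"],3))
    for k,z in Z.items():
        for d in ctrl.spot_point(k,cam)[:2]:
            print(k,round(d["confidence"],2),np.round(d["pixel"]),np.round(at_z(c,d["pixel"],z),3))
print(ctrl.get_clock())
E
```

```text
scene [0.86  0.562 0.821]
manifold 0.74 [206. 250.] [ 0.528 -0.058  0.   ]
cartridge_mid_top 0.69 [185. 248.] [ 0.532 -0.059  0.088]
cartridge_end_top 0.52 [171. 240.] [ 0.525 -0.116  0.088]
thumbscrew_grip 0.66 [194. 260.] [0.539 0.014 0.123]
spare_cartridge 0.68 [193. 285.] [ 0.418 -0.048  0.   ]
vial 0.56 [229. 217.] [ 0.644 -0.033  0.   ]
beaker 0.72 [207. 205.] [ 0.637 -0.12   0.   ]
clear_bottle 0.95 [356. 355.] [0.542 0.409 0.   ]
reagent_jar 0.58 [145. 196.] [ 0.552 -0.373  0.   ]
wrench 0.67 [122. 245.] [ 0.356 -0.396  0.   ]
side [ 0.489 -0.981  0.976]
manifold 0.73 [219. 261.] [ 0.528 -0.051  0.   ]
cartridge_mid_top 0.69 [199. 261.] [ 0.528 -0.062  0.088]
cartridge_end_top 0.48 [215. 261.] [ 0.526 -0.121  0.088]
thumbscrew_grip 0.65 [173. 265.] [0.541 0.004 0.123]
spare_cartridge 0.74 [221. 222.] [ 0.419 -0.055  0.   ]
spare_cartridge 0.68 [127. 260.] [ 0.545  0.395 -0.   ]
vial 0.61 [212. 299.] [ 0.639 -0.029  0.   ]
beaker 0.67 [236. 300.] [ 0.631 -0.12   0.   ]
amber_bottle 0.96 [127. 308.] [ 0.712  0.385 -0.   ]
clear_bottle 0.78 [123. 259.] [0.542 0.415 0.   ]
reagent_jar 0.9 [320. 281.] [ 0.562 -0.378  0.   ]
wrench 0.72 [321. 281.] [ 0.563 -0.38   0.   ]
wrench 0.65 [333. 194.] [ 0.362 -0.405  0.   ]
wrist [0.068 0.552 0.385]
1.8
```

```bash
cd pics; python3 -c "
import cv2,numpy as np
a=[cv2.resize(cv2.imread(f'{n}0.png'),(400,300)) for n in('scene','side','wrist')]
cv2.imwrite('all0.png',np.vstack([np.hstack(a[:2]),np.hstack([a[2],a[2]*0])]))"
```

```text
(no output)
```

View pics/all0.png

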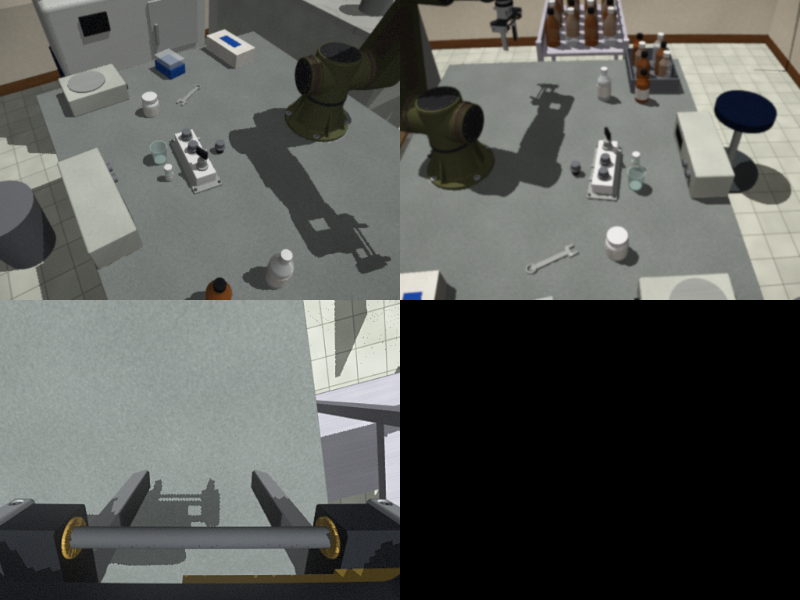

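The three views show the manifold near (0.53, -0.055), with its y axis roughly along world y. The spare cartridge, vial and beaker stand close beside it. Next I'll look from above with the wrist camera.

```bash
cat > look.py <<'E'
from h import *
import sys
KP=dict(cartridge_mid_top=.088,cartridge_end_top=.088,thumbscrew_grip=.123,manifold=0)
def look(name):
    c=ctrl.capture("wrist"); cv2.imwrite(f"pics/{name}.png",c["color"]); print(name,np.round(-np.array(c["R"]).T@c["t"],3))
    for k,z in KP.items():
        for d in ctrl.spot_point(k,"wrist")[:2]:
            print(k,round(d["confidence"],2),np.round(d["pixel"]),np.round(at_z(c,d["pixel"],z),4))
    return c
E
python3 - <<'E'
from look import *
c=ctrl.capture("wrist"); p=ctrl.get_eef_pos(); R0=Rn.from_quat(ctrl.get_ee_rot())
print(R0.as_matrix().round(2).tolist())
R=np.array(c["R"]); print("cam in tool",R0.inv().apply(-R.T@c["t"]-p), R0.inv().apply(R[2]),R0.inv().apply(R[0]))
off=R0.inv().apply(at_z(c,[140,256],.09)-p); s=(0.33-.09)/(p[2]-.09)
q=tool(0.05+np.pi/2); q2=tool(0.05-np.pi/2)
for qq in(q,q2):
    o=Rn.from_quat(qq).apply(off); t=np.array([.53,-.05,0])-o; t[2]=.32
    j=ctrl.solve_ik(t,qq); print(t,j)
    if j is not None and abs(j[5])<2: ctrl.move_to(t,qq); break
look("w1"); print(ctrl.get_clock())
E
```

```text
[[-0.97, 0.26, 0.0], [0.26, 0.97, 0.0], [-0.0, 0.0, -1.0]]
cam in tool [ 0.07813867  0.00046038 -0.17111251] [-2.66458337e-01 -2.22213632e-04  9.63846412e-01] [3.38064032e-04 9.99999890e-01 3.24007626e-04]
[ 0.58479079 -0.04719505  0.32      ] [-1.42953825e-01  3.31204286e-01  1.23693388e+00 -4.44089210e-16
  1.57345448e+00 -1.76375015e+00]
w1 [ 0.507 -0.05   0.491]
cartridge_mid_top 0.68 [132. 246.] [ 0.5272 -0.0646  0.088 ]
thumbscrew_grip 0.65 [149. 304.] [0.5447 0.0165 0.123 ]
manifold 0.82 [132. 252.] [ 0.5312 -0.0567  0.    ]
4.7
```

View pics/w1.png

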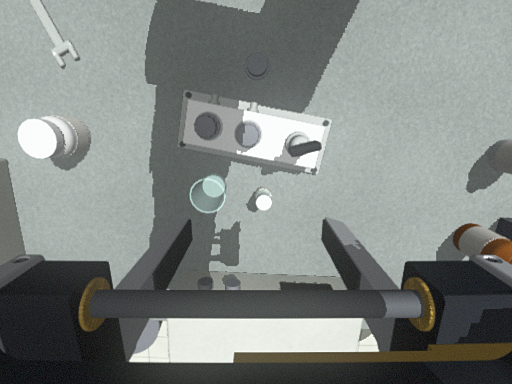

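The wrist view shows plate corners at about (col, row) (186,91), (331,121), (316,174) and (179,147). The cartridges are at (207,125) and (248,134), and the wing runs from (289,153) to (321,146). I'll fit the manifold pose to these and take the wing angle from its outline.

```bash
python3 - <<'E'
from look import *
c=ctrl.capture("wrist")
m=ctrl.outline_of("manifold","wrist"); print(m[0]["confidence"])
for px in [(91,186),(121,331),(174,316),(147,179)]: print(px,at_z(c,px,.01).round(4))
obs=[((.05*sx,.13*sy,.01),px) for (sx,sy),px in zip([(-1,-1),(-1,1),(1,1),(1,-1)],[(91,186),(121,331),(174,316),(147,179)])]
obs+=[((0,-.072,.088),(125,207)),((0,-.008,.088),(133,247))]
def W(p,X): a=np.cos(p[2]),np.sin(p[2]); return [p[0]+a[0]*X[0]-a[1]*X[1],p[1]+a[1]*X[0]+a[0]*X[1],X[2]]
for name,s in(("a",obs),):
    r=least_squares(lambda p:np.ravel([np.subtract(proj(c,W(p,X)),px) for X,px in s]),[.53,-.055,-.1],loss="soft_l1")
    print(r.x,r.fun.reshape(-1,2).round(1).tolist())
P=r.x
for n,X in dict(mid=(0,-.008,.088),end=(0,-.072,.088),thumb=(0,.072,.123)).items(): print(n,np.round(W(P,X),4),np.round(proj(c,W(P,X)),1))
for k in("thumbscrew_grip","cartridge_mid_top","cartridge_end_top"):
  for d in ctrl.outline_of(k,"wrist")[:1]:
    mk=d["mask"]; print(k,d["confidence"],mk.sum(),d["pixel"])
    ys,xs=np.where(mk)
    print(cv2.minAreaRect(np.c_[xs,ys].astype(np.float32)))
# dark wing pixels
g=c["color"].max(2); ys,xs=np.where(g[135:162,283:328]<60); pts=np.c_[xs+283,ys+135].astype(np.float32)
print("dark",len(pts),cv2.minAreaRect(pts),pts.mean(0))
im=c["color"][80:220,160:350].copy(); im=cv2.resize(im,None,fx=4,fy=4,interpolation=cv2.INTER_CUBIC)
for X in [(0,-.008,.088),(0,-.072,.088),(0,.072,.123),(0,.072,.136),(0,.072,.094)]+[o[0] for o in obs[:4]]:
    q=proj(c,W(P,X)); cv2.circle(im,(int((q[1]-160)*4),int((q[0]-80)*4)),3,(0,0,255),-1)
cv2.imwrite("pics/w1c.png",im)
E
```

```text
0.85
(91, 186) [ 0.4691 -0.1714  0.01  ]
(121, 331) [0.5056 0.0795 0.01  ]
(174, 316) [0.6004 0.0636 0.01  ]
(147, 179) [ 0.564  -0.1855  0.01  ]
[ 0.53321015 -0.05295611 -0.15159583] [[-3.2, -1.5], [-1.2, 2.2], [1.1, 2.3], [-0.6, -2.0], [1.1, -1.6], [2.0, 1.4]]
mid [ 0.532  -0.0609  0.088 ] [135.  248.4]
end [ 0.5223 -0.1241  0.088 ] [126.1 205.4]
thumb [0.5441 0.0182 0.123 ] [148.6 305.2]
thumbscrew_grip 0.84 355 [148.8, 305.2]
((304.8370361328125, 147.46066284179688), (11.3179292678833, 33.504066467285156), 77.00537872314453)
cartridge_mid_top 0.91 544 [134.3, 250.1]
((247.50001525878906, 133.5), (25.455841064453125, 25.45584487915039), 45.0)
cartridge_end_top 0.87 555 [128.7, 206.5]
((207.0, 125.5), (25.0, 26.0), 90.0)
dark 0 ((0.0, 0.0), (0.0, 0.0), 0.0) [nan nan]<stdin>:20: RuntimeWarning: Mean of empty slice.
  ret = um.true_divide(
```

View pics/w1c.png

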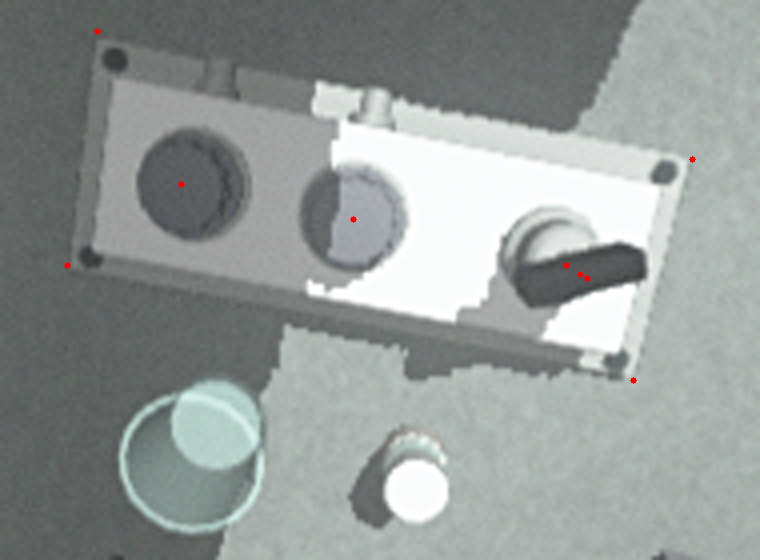

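The fit overlays well: manifold at (0.533, -0.053), yaw about -0.15, and wing about 2.0 rad open. Now I'll press the cartridges.

```bash
python3 - <<'E'
from h import *
ctrl.move_gripper(0.0,20)
q=tool(1.42)
for n,(x,y) in dict(mid=(.531,-.062),end=(.522,-.1225)).items():
    ctrl.move_to([x,y,.145],q); ctrl.movel([x,y,.105],velocity=.1)
    f0=np.array(ctrl.get_ft_force()); z=.099; log=[]
    while z>.076:
        ctrl.movel([x,y,z],velocity=.02); f=ctrl.get_ft_force()[2]-f0[2]
        log.append((round(z,4),round(ctrl.get_eef_pos()[2],4),round(f,1)))
        if f>25: break
        z-=.0015
    ctrl.sleep(.3); print(n,f0.round(1),log,ctrl.get_ft_force()[2])
    ctrl.movel([x,y,.15],velocity=.15)
print(ctrl.get_clock())
E
```

```text
mid [ 0.5 -0.7 -0.2] [(0.099, np.float64(0.0991), np.float64(0.2)), (0.0975, np.float64(0.0976), np.float64(0.4)), (0.096, np.float64(0.096), np.float64(2.7)), (0.0945, np.float64(0.0944), np.float64(1.5)), (0.093, np.float64(0.0929), np.float64(1.4)), (0.0915, np.float64(0.0913), np.float64(1.3)), (0.09, np.float64(0.0898), np.float64(1.4)), (0.0885, np.float64(0.0883), np.float64(1.2)), (0.087, np.float64(0.0881), np.float64(15.6)), (0.0855, np.float64(0.0879), np.float64(31.9))] 31.546162594163235
end [-0.2 -0.1  0.4] [(0.099, np.float64(0.099), np.float64(-0.1)), (0.0975, np.float64(0.0974), np.float64(-0.4)), (0.096, np.float64(0.0959), np.float64(-0.3)), (0.0945, np.float64(0.0945), np.float64(0.9)), (0.093, np.float64(0.0929), np.float64(1.0)), (0.0915, np.float64(0.0914), np.float64(0.6)), (0.09, np.float64(0.0898), np.float64(0.3)), (0.0885, np.float64(0.0884), np.float64(0.4)), (0.087, np.float64(0.0881), np.float64(14.9)), (0.0855, np.float64(0.0879), np.float64(30.9))] 31.08571482955494
15.75
```

Both cartridges hit the hard stop at TCP z = 0.088, so they are home. Next is the thumbscrew: I'll approach and refine the wing's pose with a look from close by.

```bash
python3 - <<'E'
from look import *
ctrl.move_gripper(0.06,20)
ctrl.move_to([.544,.0165,.20],tool(.277)); c=look("w2")
for d in ctrl.outline_of("thumbscrew_grip","wrist")[:1]:
    ys,xs=np.where(d["mask"]); print(d["confidence"],cv2.minAreaRect(np.c_[xs,ys].astype(np.float32)))
print(ctrl.get_q().round(3) if hasattr(ctrl.get_q(),'round') else ctrl.get_q())
E
```

```text
w2 [0.522 0.092 0.371]
cartridge_mid_top 0.61 [248. 226.] [ 0.5287 -0.058   0.088 ]
cartridge_end_top 0.95 [293. 210.] [ 0.5247 -0.1239  0.088 ]
cartridge_end_top 0.7 [198. 169.] [ 0.4528 -0.0176  0.088 ]
thumbscrew_grip 0.66 [202. 257.] [0.5449 0.0155 0.123 ]
manifold 0.88 [219. 236.] [ 0.5319 -0.0553  0.    ]
0.71 ((256.7104187011719, 199.99447631835938), (48.16753387451172, 12.521979331970215), 88.49256896972656)
[-0.037  0.298  1.555 -0.     1.288 -0.314]
```

View pics/w2.png

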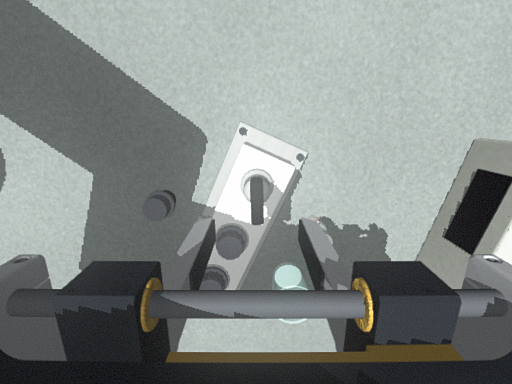

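The wing at (257,200) is vertical in the picture, aligned with the jaws and centred between them. I'll descend, grip it, and turn clockwise until it seats.

```bash
python3 - <<'E'
from h import *
P=[.5445,.0160,.114]
ctrl.movel([*P[:2],.2],velocity=.1); ctrl.movel(P,velocity=.1)
ctrl.move_gripper(0.0,30); print("w",ctrl.get_grip_width(),ctrl.get_grasp_force(),ctrl.get_clock())
def st(a):
    f=np.array(ctrl.get_ft_force()); print(round(a,3),f.round(1),np.array(ctrl.get_torque()).round(3),"j6",round(ctrl.get_q()[5],3),round(ctrl.get_clock(),1))
    return ctrl.get_torque()[2]
a=.277; st(a)
while a>-2.05:
    a-=.2 if a>-1.4 else .06
    ctrl.move_to(P,tool(a)); t=st(a)
    if a<-1.4 and abs(t)>.5: break
E
```

```text
w 0.011764961319893415 29.955516457557678 20.4
0.277 [-3.8 -1.9  2.7] [-0.26   0.726 -0.067] j6 -0.315 20.4
0.077 [-4.9 -2.2  2.9] [-0.352  1.024 -0.044] j6 -0.115 20.7
-0.123 [-5.5 -1.3  4.3] [-0.357  1.24  -0.037] j6 0.085 21.0
-0.323 [-7.2 -1.6  4.2] [-0.256  1.383 -0.069] j6 0.285 21.3
-0.523 [-6.9 -0.3  5.1] [-0.215  1.538 -0.049] j6 0.485 21.6
-0.723 [-8.3 -0.6  5.2] [-0.104  1.668 -0.048] j6 0.685 21.9
-0.923 [-8.4 -0.2  5.9] [-0.012  1.808 -0.057] j6 0.885 22.2
-1.123 [-8.6  1.   6.2] [ 0.08   1.918 -0.088] j6 1.085 22.6
-1.323 [-9.5  1.5  6.4] [ 0.241  1.898 -0.067] j6 1.285 22.9
-1.523 [-8.7  1.4  6.5] [ 0.362  2.    -0.076] j6 1.485 23.2
-1.583 [-8.8  1.7  7.2] [ 0.437  1.981 -0.076] j6 1.545 23.4
-1.643 [-9.2  2.6  6.3] [ 0.462  1.969 -0.05 ] j6 1.605 23.7
-1.703 [-10.6   2.9   7. ] [ 0.483  1.985 -0.07 ] j6 1.665 23.9
-1.763 [-9.6  2.4  6.8] [0.513 1.927 0.505] j6 1.724 24.2
```

It seated: the torque jumped at closing angle ≈ -1.72, as predicted. I'll hold, then back off a quarter turn.

```bash
python3 - <<'E'
from h import *
P=[.5445,.0160,.114]
ctrl.move_to(P,tool(-1.775)); ctrl.sleep(.4); print(ctrl.get_torque()[2])
for a in np.linspace(-1.5,-.15,7): ctrl.move_to(P,tool(a))
ctrl.sleep(.5)
print(ctrl.get_torque()[2],ctrl.get_grip_width(),ctrl.get_grasp_force(),ctrl.get_q()[5],ctrl.get_clock())
for cam in("wrist","scene"): 
    c=ctrl.capture(cam); cv2.imwrite(f"pics/{cam}3.png",c["color"] if cam=="wrist" else cv2.resize(c["color"][130:260,170:330],None,fx=4,fy=4))
E
```

```text
0.5495160978232483
0.0721888101924728 0.01182829723567981 29.930773973464966 0.11136425906266445 27.6417
```

View pics/wrist3.png

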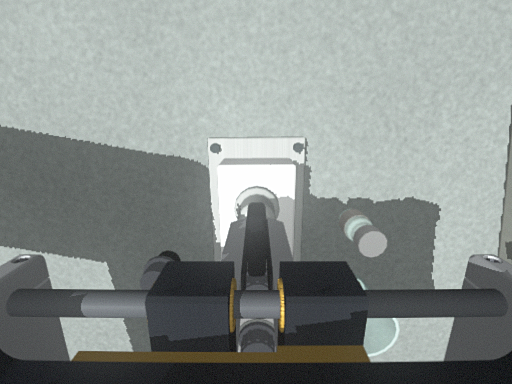

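The wing at (257,210) lies along the block and is held at 30 N. The vial at (362,232) and the beaker still stand.

```bash
python3 -c "
from cell import ctrl
print(ctrl.finish_job())"
```

```text
the job is handed in; nothing more can be done
None
```

I pressed both cartridges to their hard stops, turned the thumbscrew clockwise to its seat, backed it off a quarter turn and handed the job in at about 28 s with the wing still gripped at 30 N; the result of the judging was not reported back.

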